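# Put the microscope optics away in their holders

## Task

The microscope session is over: put the four loose optical parts away, each standing upright and flat on the floor of the holder whose recess matches its shape and size (slim objective in the smallest round one, eyepiece in the middle round one, wide condenser in the largest round one, filter block in the rectangular one with its long side along the recess's). They are glass optics, so set each down gently without dropping it or knocking it over, and leave the little brown bottle and the clear well plate where they are.

Things in the scene. Friction and masses are not known exactly. Their poses are not given: they have to be found in the camera images.
- objective_mid (a point): The loose microscope objective, the slimmest round part: bright steel barrel standing upright, diameter 30 mm up to 40 mm height, then tapering to a 16 mm nose; 56 mm tall in all, 0.08 to 0.16 kg. This point is on its axis at half height (28 mm above its underside), z up. Grip the barrel.
- eyepiece_mid (a point): The loose microscope eyepiece, the middle-sized round part: aluminium body of diameter 44 mm up to 36 mm height, with dark rings near its foot, then a narrower tube of diameter 23 mm to the top; 56 mm tall in all, 0.08 to 0.16 kg, standing upright. This point is on its axis at half height (28 mm above its underside), z up. Grip the wide body.
- condenser_mid (a point): The loose microscope condenser, the widest round part: aluminium drum of diameter 60 mm up to 36 mm height, with a dark band, stepping in to a lens on top; 50 mm tall in all, 0.21 to 0.39 kg, standing upright. This point is on its axis at half height (25 mm above its underside), z up.
- filterblock_mid (a point): The loose filter block, the only rectangular part: aluminium block 56 mm (its x) by 34 mm (its y) by 46 mm tall (its z) with a round glass window on top, 0.10 to 0.20 kg, standing upright at any yaw. This point is its centre (23 mm above its underside).
- objective_seat (a point): White plastic holder fixed to the bench: an 8 mm high tray with a grey floor 4 mm above the bench and a rim 10 mm wide standing 4 mm above that floor. Round, recess diameter 46 mm, outside 66 mm: the smallest round one, for the objective. This point is the centre of the recess, on its floor (4 mm above the bench), z up.
- eyepiece_seat (a point): White plastic holder fixed to the bench: an 8 mm high tray with a grey floor 4 mm above the bench and a rim 10 mm wide standing 4 mm above that floor. Round, recess diameter 60 mm, outside 80 mm: the middle round one, for the eyepiece. This point is the centre of the recess, on its floor (4 mm above the bench), z up.
- condenser_seat (a point): White plastic holder fixed to the bench: an 8 mm high tray with a grey floor 4 mm above the bench and a rim 10 mm wide standing 4 mm above that floor. Round, recess diameter 76 mm, outside 96 mm: the largest round one, for the condenser. This point is the centre of the recess, on its floor (4 mm above the bench), z up.
- filterblock_seat (a point): White plastic holder fixed to the bench: an 8 mm high tray with a grey floor 4 mm above the bench and a rim 10 mm wide standing 4 mm above that floor. Rectangular, recess 72 mm (its x) by 50 mm (its y), outside 92 by 70 mm, at any yaw: for the filter block, long side along long side, either way round. This point is the centre of the recess, on its floor (4 mm above the bench), z up.
- oil_mid (a point): Small brown bottle with a black cap, diameter 32 mm, 62 mm tall, loose, to be left alone. This point is on its axis at half height (31 mm).
- wellplate_mid (a point): Clear plastic well plate, 86 by 128 mm, 18 mm thick, loose, to be left alone. This point is its centre (9 mm above the bench).
Things that resemble listed ones, but are neither listed nor needed, are in the scene too. What is shaped like the part that bears eyepiece_mid but green, pink or yellow is not meant.

How it is judged:
By the outcome, as a careful person would: the job done as asked, in the order asked, and still so for the second after the job is handed in, with the robot touching nothing.
It also fails if it takes over 112 s, if anything falls off the work surface, if the arm or the gripper's body presses on something with over 40 N, if the wrist force passes 120 N, or if a joint passes its speed limit or range.

## Robot

A 6-joint arm with a two-finger parallel gripper is mounted at the origin on the work surface. World frame = base frame: x ahead of the robot, y to its left, z up, the work surface at z = 0. Lengths are in m, angles in rad, forces in N, time in s.
With the tool pointing down it reaches from about 0.275 to 0.875 m from the base axis. Payload 12.5 kg.
Tool frame: the origin (TCP) lies midway between the tips of the shut fingers; the grasp point (between the pads) lies 19 mm behind it; z points along the fingers, y is the direction in which the jaws open and shut (so a half turn about z gives the same grasp; the last joint's range is limited). The gripper opens to 85 mm and grips with 20 to 120 N. Pads are 22 mm wide; open, the fingers measure 114 mm over their backs; the gripper's body (76 mm by 85 mm) begins 54 mm behind the grasp point. The pads swing forward as they close: fully open they stand 13 mm farther back than shut.
Start: joints at [1.051, 0.351, 1.652, -0, 1.139, -0.085], TCP at [0.232, 0.499, 0.231] pointing down, gripper open.
Joint ranges: [-2.75, 2.75], [-0.79, 2.1], [0.01, 2.65], [-1.57, 4.71], [0.07, 3.14], [-2.87, 2.87]. Speed limits (rad/s): [2.22, 2.22, 2.79, 3.14, 3.14, 3.14].

## Interface

Orientations are given as a unit quaternion [w, x, y, z].
In Python, from bench import state, capture, sign_off gives the robot as it stands. The module is installed in compiled form; this text tells all that it offers.
- The arm moves only by the tool arm_command, never from a script. Its argument "increments" is one flat list of numbers, 7 for each row, row after row: the finger opening in cm, from 0 to 8.54, then the shift along the tool's x, y, z in cm, then the turn, a rotation vector about the tool's x, y, z in rad. A call has 1 to 12 rows; each row shifts and turns the commanded pose from where the row before left it, along the tool's axes as they then stand; what a row does not reach is not made up. A row lasts 1/12 s, in which the tool goes at most 41.7 mm and 7.16 degrees, less where a joint would pass 70% of its speed; a pose out of reach is approached as far as the arm can. A call with a gripper value outside its range is refused whole. The fingers move at their own pace and stop on an object; "force" is the grip in N (left out, the last holds). Time passes only in rows, so rows that do not move let the fingers close. It gives the time, the measured TCP pose, the force and the opening at its end, in the units of the state.
- state(): the state, without advancing time (a new reading comes with each control period).
- capture(name): name is "side" or "top" or "wrist"; returns a dict with "color" (480x640x3 uint8, red, green, blue), "intrinsics" (3x3 intrinsics, pixels), "k1" (the pictures are not rectified: a ray, as slopes to the right and down, at radius r is drawn at 1 + k1 r^2 times it, then the intrinsics apply), "R" (3x3) and "t" (3): a world point X has camera coordinates R X + t. Camera axes: x right, y down, z forward; pixel columns grow to the right and rows downward; lengths in m; the calibration is good to about 2 mm. A picture is of the moment at which its call begins. There is no depth.
- sign_off(): hands the job in, once; it reports no verdict.
The state is a dict: "t": time; "q": joint angles; "qd": joint speeds; "tau": joint torques, N m; "eef_pos": TCP position; "tool_rot": TCP orientation; "wrist_force": force on the tool from outside, world axes, zero at the start; "moment": the same for the moment, N m; "grip_width": opening from 0.0 (shut) to 1.0 (fully open).
Only numpy, scipy, OpenCV 4.12 (cv2) and the standard library are available. Lean on these libraries where they do the work, as an engineer would, in place of code of your own. Each camera call takes 0.05 s, during which the arm holds its last target. There are 200 camera calls.

## Working session

There is one attempt and no reset: what is moved stays moved. The work goes in short steps, Python scripts to look and compute and a tool call to move; the robot and the scene stay as the last step left them, time stands still between calls to the robot, and variables do not carry over. Pictures are saved under pics/ and viewed, about 12 in all and at most 16, crops included, and the job is handed in when it is done.

Besides the shell and the picture viewer there is one more tool, called as name(argument=value, ...) on one line, values as JSON. arm_command: Moves the arm, as the interface text tells. Its arguments: {"type":"object","properties":{"increments":{"type":"array"},"force":{"type":"number"}},"required":["increments"]}

```bash
mkdir -p pics
cat > h.py <<'E'
import numpy as np, cv2
from bench import state, capture, sign_off
def snap(n,f):
    c=capture(n); cv2.imwrite('pics/'+f,c['color'][:,:,::-1]); np.save('pics/'+f+'.npy',c,allow_pickle=True); return c
def load(f): return np.load('pics/'+f+'.npy',allow_pickle=True).item()
def ray(c,uv):
    K=c['intrinsics']; k=c['k1']
    d=cv2.undistortPoints(np.array([[uv]],float),K,np.array([k,0,0,0],float)).ravel()
    R=np.array(c['R']);t=np.array(c['t'])
    return -R.T@t, R.T@np.array([d[0],d[1],1])
def onz(c,uv,z):
    o,d=ray(c,uv); return o+d*(z-o[2])/d[2]
def proj(c,X):
    p=np.array(c['R'])@np.array(X)+c['t']; s=p[:2]/p[2]; s=s*(1+c['k1']*(s@s)); K=c['intrinsics']; return np.array([K[0][0]*s[0]+K[0][2],K[1][1]*s[1]+K[1][2]])
E
python3 - <<'E'
from h import *
for n in ['top','side']:
    c=snap(n,n+'0.png'); print(n,c['intrinsics'],c['k1'],-np.array(c['R']).T@c['t'],c['R'])
print(state())
E
```

```text
top [[603.29865343   0.         311.55205183]
 [  0.         603.29865343 248.45514196]
 [  0.           0.           1.        ]] -0.18385801974114419 [ 0.41953294 -0.01029825  1.06858597] [[-0.00175066 -0.99966219  0.0259314 ]
 [-0.98805224 -0.00226712 -0.15410264]
 [ 0.15410937 -0.02589136 -0.9877145 ]]
side [[528.43127955   0.         316.85031852]
 [  0.         528.43127955 246.45774397]
 [  0.           0.           1.        ]] 0.010303190699566499 [0.47545068 0.6459323  0.67459567] [[-0.99234181 -0.1221696  -0.01822961]
 [-0.06727646  0.6583327  -0.74971457]
 [ 0.10359348 -0.74274669 -0.6615102 ]]
{'t': 0.1, 'q': array([ 1.05139889e+00,  3.51142626e-01,  1.65231764e+00,  3.91633254e-05,
        1.13907893e+00, -8.46075756e-02]), 'qd': array([ 0.00051632, -0.00093816, -0.00293392,  0.00118528, -0.00057034,
       -0.00024549]), 'tau': array([ 1.14615486e-04, -5.06834650e+01, -2.91867578e+01, -8.70876875e-05,
        2.60444023e-03,  3.09617377e-06]), 'eef_pos': array([0.23150829, 0.49860477, 0.23085015]), 'tool_rot': array([-1.57742930e-04,  2.15694590e-01,  9.76460762e-01, -4.46564209e-04]), 'wrist_force': array([ 0.54278294,  0.20757746, -0.04135796]), 'moment': array([0.01777921, 0.03746971, 0.02056043]), 'grip_width': 0.9999143330582893}
```

View pics/top0.png

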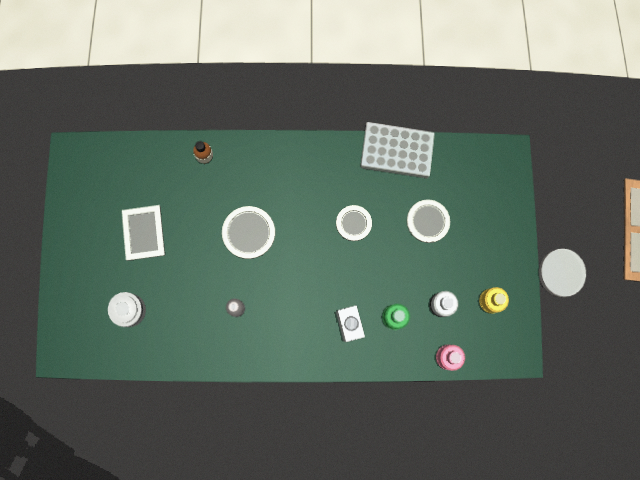

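View pics/side0.png

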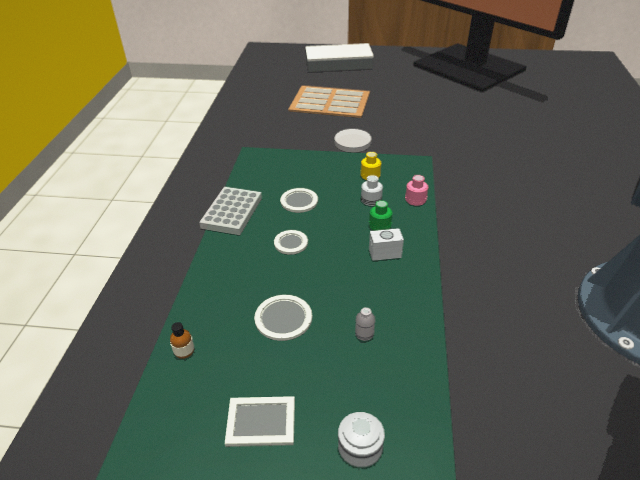

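Top view: condenser (125,309), filter seat (143,232), condenser seat (248,232), objective (235,308), objective seat (354,223), eyepiece seat (428,221), filter block (350,323), eyepiece (445,304). The coloured decoys stand around the eyepiece.

```bash
cat > m.py <<'E'
from h import *
c=load('top0.png'); im=c['color']
hsv=cv2.cvtColor(im,cv2.COLOR_RGB2HSV)
white=((hsv[...,1]<60)&(hsv[...,2]>90)).astype(np.uint8)
notmat=(~((hsv[...,0]>60)&(hsv[...,0]<95)&(hsv[...,1]>80)&(hsv[...,2]<110))).astype(np.uint8)
def cont(mask,uv,r):
    m=np.zeros_like(mask);cv2.circle(m,uv,r,1,-1);m&=mask
    cs,_=cv2.findContours(m,cv2.RETR_EXTERNAL,cv2.CHAIN_APPROX_NONE)
    return max(cs,key=cv2.contourArea)
def planar(ct,z): return np.array([onz(c,p,z)[:2] for p in ct.reshape(-1,2)],np.float32)*1000
for n,uv,r in [('objS',(354,223),24),('eyeS',(428,221),28),('conS',(248,232),33)]:
    e=cv2.fitEllipse(planar(cont(white,uv,r),.008)); print(n,np.round(e[0],1),np.round(e[1],1))
for n,uv,r,z in [('fbS',(143,232),36,.008),('fb',(350,323),26,.046)]:
    e=cv2.minAreaRect(planar(cont(white,uv,r),z)); print(n,np.round(e[0],1),np.round(e[1],1),e[2],'box',np.round(cv2.boxPoints(e),0).tolist())
E
python3 m.py
python3 - <<'E'
import cv2,numpy as np
a=cv2.imread('pics/top0.png')
f=lambda x,y:cv2.resize(a[y-25:y+25,x-25:x+25],(390,290) if 0 else (295,295),interpolation=cv2.INTER_NEAREST)
o=np.vstack([np.hstack([f(125,309),f(235,308)]),np.hstack([f(350,323),f(445,304)])])
cv2.imwrite('pics/crop1.png',o)
E
```

```text
objS [ 632.5 -113.7] [64.3 65.3]
eyeS [ 637.  -250.1] [79.4 80.2]
conS [615.   75.2] [95.  96.1]
fbS [614.3 266.5] [95.5 73.6] 7.9110426902771 box [[562.0, 296.0], [572.0, 224.0], [667.0, 237.0], [656.0, 310.0]]
fb [ 451.  -102.1] [57.8 37.9] 13.636117935180664 box [[418.0, -91.0], [427.0, -127.0], [484.0, -114.0], [475.0, -77.0]]
```

View pics/crop1.png

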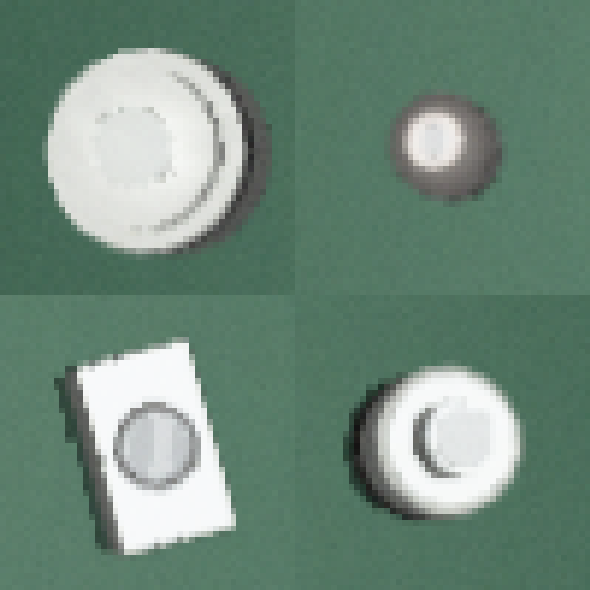

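Run:
```python
from h import *
import m
c=m.c; s=load('side0.png')
for n,uv,z in [('con',(122.2,308.4),.05),('obj',(232.9,307.1),.056),('eye',(448,302.6),.056),('oil',(200,146),.062)]:
    X=onz(c,uv,z); print(n,X.round(4),'side',proj(s,X).round(1))
for n,uv,r,z in [('conB',(125,309),24,.036),('eyeB',(445,304),18,.036),('objB',(235,308),14,.02)]:
    mk=m.white if n!='objB' else ((m.hsv[...,1]<70)&(m.hsv[...,2]>60)).astype(np.uint8)
    e=cv2.fitEllipse(m.planar(m.cont(mk,uv,r),z)); print(n,np.round(e[0],1),np.round(e[1],1))
# side view check: lens/top blobs
w=load('side0.png')['color']
a=cv2.cvtColor(w,cv2.COLOR_RGB2BGR)
f=lambda x,y:cv2.resize(a[y-25:y+25,x-25:x+25],(295,295),interpolation=cv2.INTER_NEAREST)
cv2.imwrite('pics/crop2.png',np.vstack([np.hstack([f(361,432),f(366,315)]),np.hstack([f(386,240),f(372,190)])]))
for n,X in [('fb',(.451,-.1021,.046)),('objS',(.6325,-.1137,.008)),('eyeS',(.637,-.2501,.008)),('conS',(.615,.0752,.008)),('fbS',(.6143,.2665,.008))]: print(n,proj(s,X).round(1))
```

```text
objS [ 632.5 -113.7] [64.3 65.3]
eyeS [ 637.  -250.1] [79.4 80.2]
conS [615.   75.2] [95.  96.1]
fbS [614.3 266.5] [95.5 73.6] 7.9110426902771 box [[562.0, 296.0], [572.0, 224.0], [667.0, 237.0], [656.0, 310.0]]
fb [ 451.  -102.1] [57.8 37.9] 13.636117935180664 box [[418.0, -91.0], [427.0, -127.0], [484.0, -114.0], [475.0, -77.0]]
con [0.4743 0.286  0.05  ] side [360.8 426.4]
obj [0.4777 0.0952 0.056 ] side [366.1 311.7]
eye [ 0.4846 -0.2693  0.056 ] side [372.1 178.9]
oil [0.7574 0.158  0.062 ] side [178.1 325.5]
conB [474.1 286.8] [59.4 60.4]
eyeB [ 484.7 -269.1] [43.9 46.5]
objB [479.5  95.2] [33.  35.9]
fb [386.2 235.8]
objS [290.5 240.8]
eyeS [298.6 198.9]
conS [282.8 315.4]
fbS [260.  419.2]
```

View pics/crop2.png

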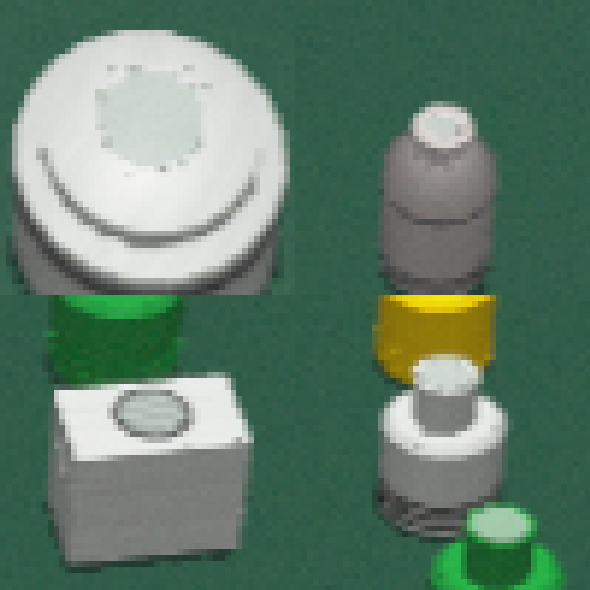

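arm_command(increments=[8.5, 0, 0, 0, 0, 0, -0.1085, 8.5, 0, 0, 0, 0, 0, -0.1085, 8.5, 0, 0, 0, 0, 0, -0.1085, 8.5, 0, 0, 0, 0, 0, -0.1085, 7, -1.54, -2.52, 0.3, 0, 0, 0, 7, -1.54, -2.52, 0.3, 0, 0, 0, 7, -1.54, -2.52, 0.3, 0, 0, 0, 7, -1.54, -2.52, 0.3, 0, 0, 0, 7, -1.54, -2.52, 0.3, 0, 0, 0, 7, -1.54, -2.52, 0.3, 0, 0, 0, 7, -1.54, -2.52, 0.3, 0, 0, 0, 7, -1.54, -2.52, 0.3, 0, 0, 0])

```text
t: 1.1
eef_pos: [0.3551, 0.2958, 0.207]
tool_rot: [-0.0, 0.0, 1.0, -0.0]
wrist_force: [0.2, 0.4, 0.8]
grip_width: 0.823
```

arm_command(increments=[7, -1.54, -2.52, 0.3, 0, 0, 0, 7, -1.54, -2.52, 0.3, 0, 0, 0, 7, -1.54, -2.52, 0.3, 0, 0, 0, 7, -1.54, -2.52, 0.3, 0, 0, 0, 7, -1.54, -2.52, 0.3, 0, 0, 0, 7, -1.54, -2.52, 0.3, 0, 0, 0, 7, -1.54, -2.52, 0.3, 0, 0, 0, 7, -1.54, -2.52, 0.3, 0, 0, 0, 7, 0, 0, 0, 0, 0, 0, 7, 0, 0, 0, 0, 0, 0])

```text
t: 1.93
eef_pos: [0.4779, 0.0945, 0.1828]
tool_rot: [-0.0, 0.002, 1.0, -0.0]
wrist_force: [0.4, 0.4, 0.1]
grip_width: 0.822
```

```bash
cat > plan.py <<'E'
from h import *
from scipy.spatial.transform import Rotation as Ro
def plan(x,y,z,yaw=None):
    s=state(); R=Ro.from_quat(s['tool_rot'],scalar_first=True).as_matrix()
    d=R.T@(np.array([x,y,z])-s['eef_pos'])*100
    w=np.degrees(np.arctan2(R[1,1],R[0,1]))
    print('t',s['t'],'pos',s['eef_pos'].round(4),'tilt',R[:,2].round(4),'yaw',w.round(2),'q',s['q'].round(2),'F',s['wrist_force'].round(1),'w',round(s['grip_width'],3))
    print('tool shift cm',d.round(2),'turn',None if yaw is None else np.radians((w-yaw+90)%180-90).round(4))
E
python3 - <<'E'
from plan import *
plan(.478,.0952,.008,90)
c=snap('wrist','w1.png'); print(proj(c,(.478,.0952,.056)), -np.array(c['R']).T@c['t'])
E
```

```text
t 1.9333 pos [0.4779 0.0945 0.1828] tilt [-0.001 -0.    -1.   ] yaw 89.82 q [ 0.1   0.3   1.86  0.    0.98 -1.47] F [0.4 0.4 0.1] w 0.822
tool shift cm [-0.03  0.08 17.48] turn -0.0032
[324.91754088 230.23009602] [0.40541108 0.09480968 0.32621948]
```

View pics/w1.png

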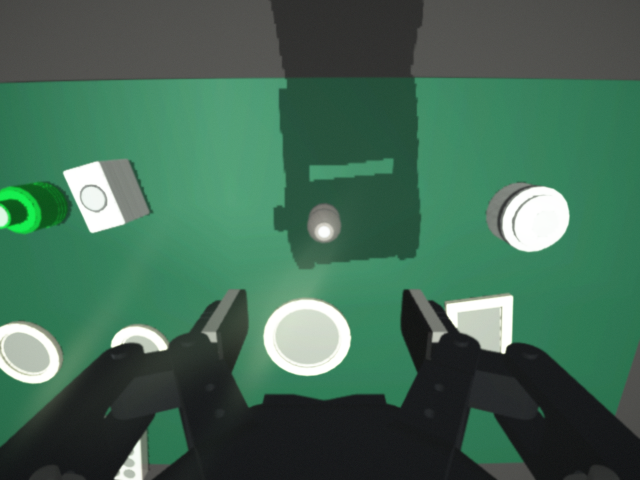

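Wrist view puts the nose at (324,230), against (325,230) predicted, so the calibration agrees. Descend and grip.

arm_command(increments=[6.5, 0, 0.08, 3, 0, 0, 0, 6.5, 0, 0, 3, 0, 0, 0, 6.5, 0, 0, 3, 0, 0, 0, 6.5, 0, 0, 3, 0, 0, 0, 6.5, 0, 0, 2.5, 0, 0, 0, 6.5, 0, 0, 1.5, 0, 0, 0, 6.5, 0, 0, 1, 0, 0, 0, 6.5, 0, 0, 0.45, 0, 0, 0, 2, 0, 0, 0, 0, 0, 0, 2, 0, 0, 0, 0, 0, 0, 2, 0, 0, 0, 0, 0, 0, 2, 0, 0, 0, 0, 0, 0], force=40)

```text
t: 2.98
eef_pos: [0.4783, 0.0964, 0.01]
tool_rot: [0.001, 0.0, 1.0, 0.0]
wrist_force: [-1.5, 0.8, 5.0]
grip_width: 0.338
```

arm_command(increments=[2, 0, 0, 0, 0, 0, 0, 2, 0, 0, 0, 0, 0, 0, 2, 0, 0, 0, 0, 0, 0])

```text
t: 3.23
eef_pos: [0.4784, 0.0964, 0.0099]
tool_rot: [0.001, 0.0, 1.0, 0.0]
wrist_force: [-2.6, 0.6, 6.7]
grip_width: 0.341
```

Run:
```python
from plan import *
plan(.6325,-.1137,.10)
```

```text
t 3.2333 pos [0.4784 0.0964 0.0099] tilt [ 1.8e-03  3.0e-04 -1.0e+00] yaw 89.95 q [ 0.1   0.6   1.95  0.    0.59 -1.47] F [-2.6  0.6  6.7] w 0.341
tool shift cm [-15.45 -21.    -8.98] turn None
```

arm_command(increments=[2, 0, 0, -1, 0, 0, 0, 2, 0, 0, -2, 0, 0, 0, 2, 0, 0, -3, 0, 0, 0, 2, 0, 0, -3, 0, 0, 0, 2, -0.95, -1.3, 0, 0, 0, 0, 2, -1.6, -2.2, 0, 0, 0, 0, 2, -1.6, -2.2, 0, 0, 0, 0, 2, -1.6, -2.2, 0, 0, 0, 0, 2, -1.6, -2.2, 0, 0, 0, 0, 2, -1.6, -2.2, 0, 0, 0, 0, 2, -1.6, -2.2, 0, 0, 0, 0, 2, -1.6, -2.2, 0, 0, 0, 0])

```text
t: 4.23
eef_pos: [0.5997, -0.0721, 0.0999]
tool_rot: [0.0, 0.0, 1.0, -0.0]
wrist_force: [0.5, 0.0, -1.6]
grip_width: 0.337
```

arm_command(increments=[2, -1.6, -2.2, 0, 0, 0, 0, 2, -1.1, -1.5, 0, 0, 0, 0, 2, -0.6, -0.6, 0, 0, 0, 0, 2, 0, 0, 0, 0, 0, 0, 2, 0, 0, 0, 0, 0, 0])

```text
t: 4.65
eef_pos: [0.6315, -0.1133, 0.099]
tool_rot: [-0.0, 0.0, 1.0, 0.0]
wrist_force: [0.3, 1.1, -1.6]
grip_width: 0.34
```

Run:
```python
from plan import *
plan(.6325,-.1137,.0139)
snap('side','s1.png');snap('top','t1.png')
a=cv2.imread('pics/s1.png')[100:340,180:500];cv2.imwrite('pics/s1c.png',cv2.resize(a,(640,480)))
```

```text
t 4.65 pos [ 0.6315 -0.1133  0.099 ] tilt [-5.e-04  3.e-04 -1.e+00] yaw 89.95 q [-0.25  0.66  1.5   0.    0.98 -1.82] F [ 0.3  1.1 -1.6] w 0.34
tool shift cm [-0.1  -0.04  8.51] turn None
```

View pics/s1c.png

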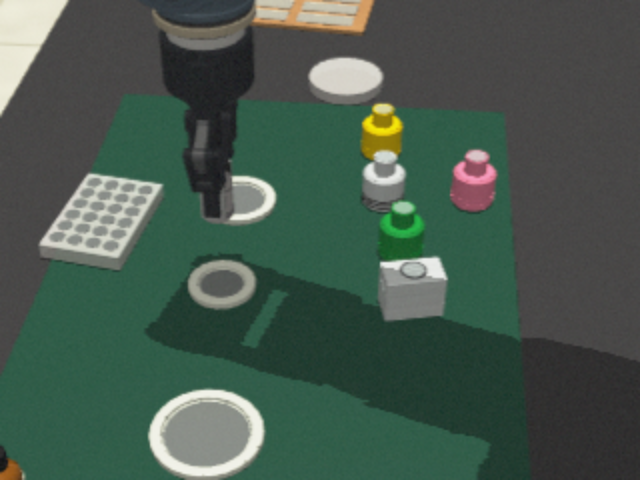

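The objective is held upright over its seat. Lower it, slowly at the end.

arm_command(increments=[2, -0.1, -0.04, 2.5, 0, 0, 0, 2, 0, 0, 2, 0, 0, 0, 2, 0, 0, 1.5, 0, 0, 0, 2, 0, 0, 1, 0, 0, 0, 2, 0, 0, 0.6, 0, 0, 0, 2, 0, 0, 0.4, 0, 0, 0, 2, 0, 0, 0, 0, 0, 0, 2, 0, 0, 0, 0, 0, 0])

```text
t: 5.42
eef_pos: [0.6334, -0.1143, 0.0195]
tool_rot: [0.0, 0.0, 1.0, -0.0]
wrist_force: [0.0, -0.9, -2.0]
grip_width: 0.336
```

arm_command(increments=[2, 0, 0, 0.1, 0, 0, 0, 2, 0, 0, 0.1, 0, 0, 0, 2, 0, 0, 0.1, 0, 0, 0, 2, 0, 0, 0.1, 0, 0, 0, 2, 0, 0, 0, 0, 0, 0])

```text
t: 5.83
eef_pos: [0.633, -0.1143, 0.0147]
tool_rot: [-0.0, 0.0, 1.0, 0.0]
wrist_force: [-0.6, 0.1, -1.8]
grip_width: 0.336
```

arm_command(increments=[2, 0, 0, 0.05, 0, 0, 0, 2, 0, 0, 0.05, 0, 0, 0, 2, 0, 0, 0.05, 0, 0, 0, 2, 0, 0, 0, 0, 0, 0])

```text
t: 6.17
eef_pos: [0.6331, -0.1143, 0.014]
tool_rot: [0.0, 0.0, 1.0, -0.0]
wrist_force: [-2.8, 0.8, 6.3]
grip_width: 0.337
```

arm_command(increments=[3.2, 0, 0, 0, 0, 0, 0, 3.6, 0, 0, 0, 0, 0, 0, 4.2, 0, 0, 0, 0, 0, 0, 5.5, 0, 0, 0, 0, 0, 0, 5.5, 0, 0, 0, 0, 0, 0, 5.5, 0, 0, -1, 0, 0, 0, 5.5, 0, 0, -2, 0, 0, 0, 5.5, 0, 0, -3, 0, 0, 0, 5.5, 0, 0, -3, 0, 0, 0, 5.5, 0, 0, -2, 0, 0, 0, 5.5, 0, 0, -1, 0, 0, 0, 5.5, 0, 0, 0, 0, 0, 0])

```text
t: 7.17
eef_pos: [0.6341, -0.1145, 0.1361]
tool_rot: [0.002, 0.0, 1.0, -0.001]
wrist_force: [-0.4, 0.4, 0.1]
grip_width: 0.644
```

Run:
```python
from plan import *
c=snap('top','t2.png')
plan(.4847,-.2692,.135,60)
for n,uv in [('g',(399,315)),('y',(499,299)),('p',(456,357))]: print(n,onz(c,uv,.056))
a=cv2.imread('pics/t2.png')[130:390,300:560];s=snap('side','s2.png');b=cv2.imread('pics/s2.png')[150:280,250:380]
cv2.imwrite('pics/t2c.png',np.hstack([cv2.resize(a,(400,400)),cv2.resize(b,(400,400))]))
```

```text
t 7.2167 pos [ 0.6333 -0.1143  0.1339] tilt [ 1.4e-03 -3.0e-04 -1.0e+00] yaw 89.96 q [-0.25  0.62  1.48  0.    1.04 -1.82] F [-0.7 -0.3 -0.2] w 0.647
tool shift cm [ 14.85 -15.5   -0.12] turn 0.5228
g [ 0.4642358  -0.18422633  0.056     ]
y [ 0.49002052 -0.36014541  0.056     ]
p [ 0.39227922 -0.28090701  0.056     ]
```

View pics/t2c.png

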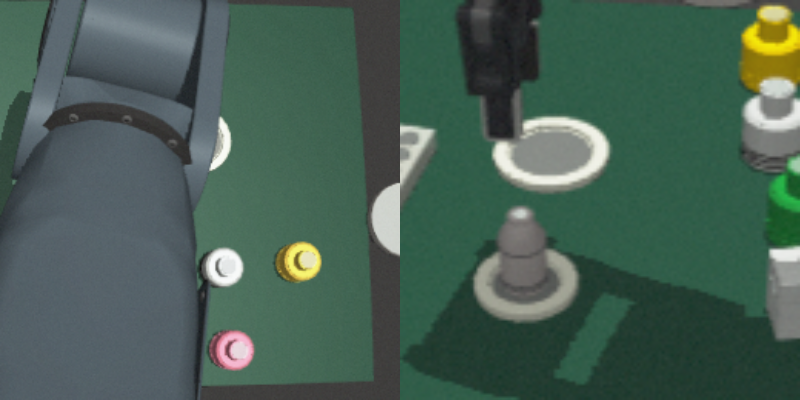

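The objective stands upright in the smallest round seat. Next is the eyepiece, at yaw 45° to clear the decoys.

arm_command(increments=[6.5, 0.85, -1, 0, 0, 0, 0, 6.5, 2, -2.1, 0, 0, 0, 0, 6.5, 2, -2.1, 0, 0, 0, 0, 6.5, 2, -2.1, 0, 0, 0, 0, 6.5, 2, -2.1, 0, 0, 0, 0, 6.5, 2, -2.1, 0, 0, 0, 0, 6.5, 2, -2, 0, 0, 0, 0.05, 6.5, 1.4, -1.3, 0, 0, 0, 0.112, 6.5, 0.3, -0.3, 0, 0, 0, 0.112, 6.5, 0, 0, 0, 0, 0, 0.112, 6.5, 0, 0, 0, 0, 0, 0.112, 6.5, 0, 0, 0, 0, 0, 0.112])

```text
t: 8.27
eef_pos: [0.4848, -0.2642, 0.1318]
tool_rot: [-0.001, 0.304, 0.953, 0.0]
wrist_force: [0.4, 0.6, 0.4]
grip_width: 0.763
```

arm_command(increments=[6.5, 0, 0, 0, 0, 0, 0.112, 6.5, 0, 0, 0, 0, 0, 0.062, 6.5, 0, 0, 0, 0, 0, 0, 6.5, 0, 0, 0, 0, 0, 0])

```text
t: 8.6
eef_pos: [0.4854, -0.264, 0.1323]
tool_rot: [-0.001, 0.381, 0.924, 0.0]
wrist_force: [0.1, -0.4, -0.4]
grip_width: 0.759
```

Run:
```python
from plan import *
plan(.4847,-.2692,.009,45)
c=snap('wrist','w2.png'); print(proj(c,(.4847,-.2692,.056)))
```

```text
t 8.6 pos [ 0.4854 -0.264   0.1323] tilt [-0.0017  0.001  -1.    ] yaw 45.15 q [-0.58  0.48  1.73 -0.    0.93 -1.37] F [ 0.1 -0.4 -0.4] w 0.759
tool shift cm [-0.34 -0.41 12.32] turn 0.0026
[318.06049278 253.29255201]
```

View pics/w2.png

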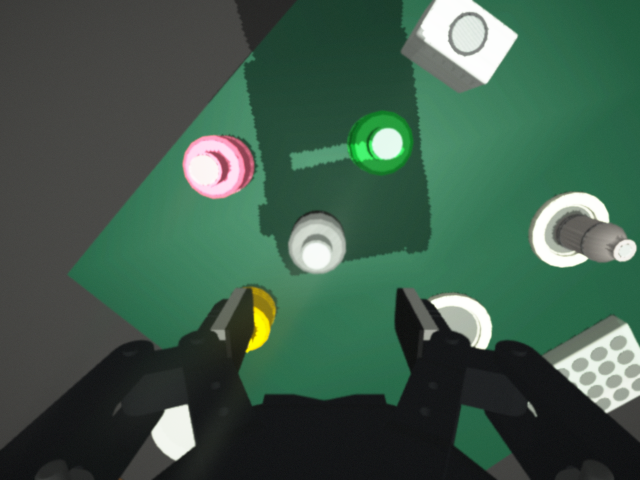

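arm_command(increments=[6.5, -0.34, -0.41, 2, 0, 0, 0, 6.5, 0, 0, 3, 0, 0, 0, 6.5, 0, 0, 2.5, 0, 0, 0, 6.5, 0, 0, 2, 0, 0, 0, 6.5, 0, 0, 1.5, 0, 0, 0, 6.5, 0, 0, 1, 0, 0, 0, 6.5, 0, 0, 0.6, 0, 0, 0, 6.5, 0, 0, 0, 0, 0, 0, 3.4, 0, 0, 0, 0, 0, 0, 3.4, 0, 0, 0, 0, 0, 0, 3.4, 0, 0, 0, 0, 0, 0, 3.4, 0, 0, 0, 0, 0, 0])

```text
t: 9.65
eef_pos: [0.4864, -0.2696, 0.0084]
tool_rot: [0.001, 0.382, 0.924, -0.0]
wrist_force: [-1.1, 0.2, 7.3]
grip_width: 0.501
```

arm_command(increments=[3.4, 0, 0, 0, 0, 0, 0, 3.4, 0, 0, 0, 0, 0, 0, 3.4, 0, 0, 0, 0, 0, 0])

```text
t: 9.9
eef_pos: [0.4864, -0.2696, 0.0084]
tool_rot: [0.001, 0.382, 0.924, -0.0]
wrist_force: [-0.4, 0.9, 6.0]
grip_width: 0.502
```

Run:
```python
from plan import *
plan(.637,-.2501,.10)
```

```text
t 9.9 pos [ 0.4864 -0.2696  0.0084] tilt [ 0.0014 -0.001  -1.    ] yaw 45.05 q [-0.59  0.68  1.77 -0.    0.69 -1.38] F [-0.4  0.9  6. ] w 0.502
tool shift cm [-9.29 12.02 -9.14] turn None
```

arm_command(increments=[3.4, 0, 0, -0.7, 0, 0, 0, 3.4, 0, 0, -2, 0, 0, 0, 3.4, 0, 0, -3, 0, 0, 0, 3.4, 0, 0, -2.5, 0, 0, 0, 3.4, -0.8, 1, -1, 0, 0, 0, 3.4, -1.7, 2.2, 0, 0, 0, 0, 3.4, -1.7, 2.2, 0, 0, 0, 0, 3.4, -1.7, 2.2, 0, 0, 0, 0, 3.4, -1.7, 2.2, 0, 0, 0, 0, 3.4, -1.2, 1.6, 0, 0, 0, 0, 3.4, -0.5, 0.6, 0, 0, 0, 0, 3.4, 0, 0, 0, 0, 0, 0])

```text
t: 10.9
eef_pos: [0.6373, -0.2496, 0.0993]
tool_rot: [0.0, 0.382, 0.924, 0.0]
wrist_force: [-0.5, 0.0, -1.3]
grip_width: 0.502
```

Run:
```python
from plan import *
plan(.637,-.2501,.0124)
```

```text
t 10.9 pos [ 0.6373 -0.2496  0.0993] tilt [ 4.e-04 -1.e-04 -1.e+00] yaw 45.1 q [-0.44  0.73  1.37  0.    1.04 -1.23] F [-0.5  0.  -1.3] w 0.502
tool shift cm [-0.01 -0.06  8.69] turn None
```

arm_command(increments=[3.4, 0, 0, 2, 0, 0, 0, 3.4, 0, 0, 2.5, 0, 0, 0, 3.4, 0, 0, 1.5, 0, 0, 0, 3.4, 0, 0, 1, 0, 0, 0, 3.4, 0, 0, 0.6, 0, 0, 0, 3.4, 0, 0, 0.4, 0, 0, 0, 3.4, 0, 0, 0.1, 0, 0, 0, 3.4, 0, 0, 0.1, 0, 0, 0, 3.4, 0, 0, 0.1, 0, 0, 0, 3.4, 0, 0, 0.1, 0, 0, 0, 3.4, 0, 0, 0, 0, 0, 0, 3.4, 0, 0, 0, 0, 0, 0])

```text
t: 11.9
eef_pos: [0.6366, -0.2501, 0.0156]
tool_rot: [0.0, 0.382, 0.924, -0.0]
wrist_force: [-0.3, -0.1, -1.7]
grip_width: 0.502
```

arm_command(increments=[3.4, 0, 0, 0.05, 0, 0, 0, 3.4, 0, 0, 0.05, 0, 0, 0, 3.4, 0, 0, 0.05, 0, 0, 0, 3.4, 0, 0, 0, 0, 0, 0])

```text
t: 12.23
eef_pos: [0.6364, -0.25, 0.0137]
tool_rot: [-0.0, 0.382, 0.924, 0.0]
wrist_force: [-0.6, 0.2, -1.8]
grip_width: 0.498
```

arm_command(increments=[3.4, 0, 0, 0.05, 0, 0, 0, 3.4, 0, 0, 0.05, 0, 0, 0, 3.4, 0, 0, 0.05, 0, 0, 0, 3.4, 0, 0, 0, 0, 0, 0])

```text
t: 12.57
eef_pos: [0.6365, -0.2501, 0.0124]
tool_rot: [-0.0, 0.382, 0.924, -0.0]
wrist_force: [-1.2, 1.3, 2.1]
grip_width: 0.497
```

arm_command(increments=[4.6, 0, 0, 0, 0, 0, 0, 5, 0, 0, 0, 0, 0, 0, 6, 0, 0, 0, 0, 0, 0, 6.5, 0, 0, 0, 0, 0, 0, 6.5, 0, 0, 0, 0, 0, 0, 6.5, 0, 0, -1, 0, 0, 0, 6.5, 0, 0, -2, 0, 0, 0, 6.5, 0, 0, -3, 0, 0, 0, 6.5, 0, 0, -3, 0, 0, 0, 6.5, 0, 0, -2, 0, 0, 0, 6.5, 0, 0, -1, 0, 0, 0, 6.5, 0, 0, 0, 0, 0, 0])

```text
t: 13.57
eef_pos: [0.6375, -0.2505, 0.1352]
tool_rot: [0.002, 0.382, 0.924, -0.0]
wrist_force: [-0.2, 0.1, -0.3]
grip_width: 0.761
```

Run:
```python
from plan import *
plan(.4742,.2865,.135)
s=snap('side','s3.png');b=cv2.imread('pics/s3.png')[140:290,240:440]
cv2.imwrite('pics/s3c.png',cv2.resize(b,(600,450)))
```

```text
t 13.5667 pos [ 0.6375 -0.2505  0.1352] tilt [ 0.0039 -0.0018 -1.    ] yaw 45.04 q [-0.44  0.69  1.35  0.    1.1  -1.23] F [-0.2  0.1 -0.3] w 0.761
tool shift cm [49.5  26.46 -0.14] turn None
```

View pics/s3c.png

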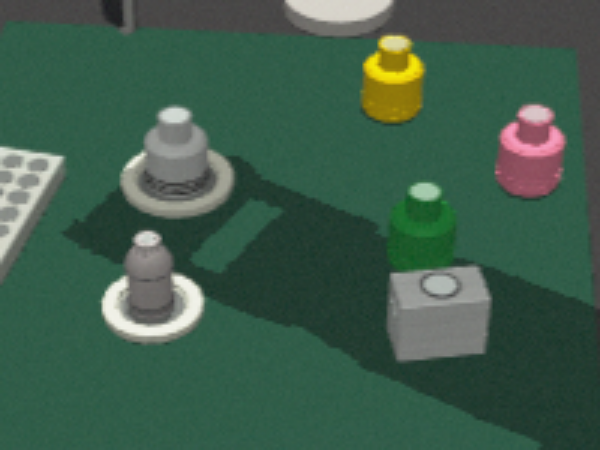

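Both round parts stand in their seats. Now the condenser.

arm_command(increments=[8.5, 1.3, 0.7, 0, 0, 0, 0, 8.5, 2.6, 1.39, 0, 0, 0, 0, 8.5, 2.6, 1.39, 0, 0, 0, 0, 8.5, 2.6, 1.39, 0, 0, 0, 0, 8.5, 2.6, 1.39, 0, 0, 0, 0, 8.5, 2.6, 1.39, 0, 0, 0, 0, 8.5, 2.6, 1.39, 0, 0, 0, 0, 8.5, 2.6, 1.39, 0, 0, 0, 0, 8.5, 2.6, 1.39, 0, 0, 0, 0, 8.5, 2.6, 1.39, 0, 0, 0, 0, 8.5, 2.6, 1.39, 0, 0, 0, 0, 8.5, 2.6, 1.39, 0, 0, 0, 0])

```text
t: 14.62
eef_pos: [0.5363, 0.0756, 0.1306]
tool_rot: [-0.001, 0.382, 0.924, -0.001]
wrist_force: [0.7, -0.0, -0.9]
grip_width: 0.995
```

arm_command(increments=[8.5, 2.6, 1.39, 0, 0, 0, 0, 8.5, 2.6, 1.39, 0, 0, 0, 0, 8.5, 2.6, 1.39, 0, 0, 0, 0, 8.5, 2.6, 1.39, 0, 0, 0, 0, 8.5, 2.6, 1.39, 0, 0, 0, 0, 8.5, 2.6, 1.39, 0, 0, 0, 0, 8.5, 2.6, 1.39, 0, 0, 0, 0, 8.5, 1.4, 0.74, 0, 0, 0, 0, 8.5, 0, 0, 0, 0, 0, 0, 8.5, 0, 0, 0, 0, 0, 0])

```text
t: 15.45
eef_pos: [0.4723, 0.287, 0.1308]
tool_rot: [-0.001, 0.382, 0.924, -0.001]
wrist_force: [0.9, -0.4, 1.4]
grip_width: 0.995
```

Run:
```python
from plan import *
plan(.4742,.2865,.002)
c=snap('wrist','w3.png'); print(proj(c,(.4742,.2865,.05)))
```

```text
t 15.45 pos [0.4723 0.287  0.1308] tilt [-0.0022 -0.0013 -1.    ] yaw 45.13 q [ 0.46  0.48  1.73 -0.    0.93 -0.33] F [ 0.9 -0.4  1.4] w 0.995
tool shift cm [-0.18  0.13 12.88] turn None
[325.69393184 249.08738009]
```

View pics/w3.png

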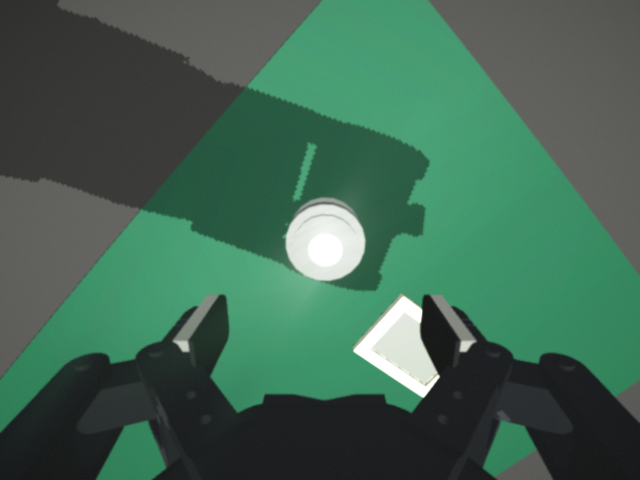

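Lens at (325,250), as predicted.

arm_command(increments=[8.5, -0.18, 0.13, 2, 0, 0, 0, 8.5, 0, 0, 3, 0, 0, 0, 8.5, 0, 0, 2.5, 0, 0, 0, 8.5, 0, 0, 2, 0, 0, 0, 8.5, 0, 0, 1.5, 0, 0, 0, 8.5, 0, 0, 1, 0, 0, 0, 8.5, 0, 0, 0.6, 0, 0, 0, 8.5, 0, 0, 0, 0, 0, 0, 5, 0, 0, 0, 0, 0, 0, 5, 0, 0, 0, 0, 0, 0, 5, 0, 0, 0, 0, 0, 0, 5, 0, 0, 0, 0, 0, 0], force=50)

```text
t: 16.5
eef_pos: [0.4759, 0.2867, 0.0076]
tool_rot: [0.0, 0.382, 0.924, 0.0]
wrist_force: [-2.2, -2.9, 7.6]
grip_width: 0.688
```

arm_command(increments=[5, 0, 0, 0, 0, 0, 0, 5, 0, 0, 0, 0, 0, 0, 5, 0, 0, 0, 0, 0, 0])

```text
t: 16.75
eef_pos: [0.4759, 0.2867, 0.0076]
tool_rot: [0.001, 0.382, 0.924, 0.0]
wrist_force: [-1.1, -2.4, 8.1]
grip_width: 0.689
```

Run:
```python
from plan import *
plan(.615,.0752,.10)
```

```text
t 16.75 pos [0.4759 0.2867 0.0076] tilt [ 1.3e-03  4.0e-04 -1.0e+00] yaw 45.04 q [ 0.46  0.68  1.77 -0.    0.69 -0.33] F [-1.1 -2.4  8.1] w 0.689
tool shift cm [-24.79  -5.12  -9.23] turn None
```

arm_command(increments=[5, 0, 0, -0.7, 0, 0, 0, 5, 0, 0, -2, 0, 0, 0, 5, 0, 0, -3, 0, 0, 0, 5, 0, 0, -2.5, 0, 0, 0, 5, -1.2, -0.25, -1, 0, 0, 0, 5, -2.5, -0.5, 0, 0, 0, 0, 5, -2.5, -0.5, 0, 0, 0, 0, 5, -2.5, -0.5, 0, 0, 0, 0, 5, -2.5, -0.5, 0, 0, 0, 0, 5, -2.5, -0.5, 0, 0, 0, 0, 5, -2.5, -0.5, 0, 0, 0, 0, 5, -2.5, -0.5, 0, 0, 0, 0])

```text
t: 17.75
eef_pos: [0.5817, 0.1261, 0.0982]
tool_rot: [-0.0, 0.382, 0.924, -0.0]
wrist_force: [-0.3, 1.1, -3.0]
grip_width: 0.685
```

arm_command(increments=[5, -2.5, -0.55, 0, 0, 0, 0, 5, -2.1, -0.5, 0, 0, 0, 0, 5, -1.5, -0.32, 0, 0, 0, 0, 5, 0, 0, 0, 0, 0, 0, 5, 0, 0, 0, 0, 0, 0])

```text
t: 18.17
eef_pos: [0.6146, 0.0745, 0.0981]
tool_rot: [-0.0, 0.383, 0.924, -0.0]
wrist_force: [0.1, 0.0, -3.1]
grip_width: 0.684
```

Run:
```python
from plan import *
plan(.615,.0752,.0116)
```

```text
t 18.1667 pos [0.6146 0.0745 0.0981] tilt [-5.e-04  1.e-04 -1.e+00] yaw 44.97 q [ 0.05  0.63  1.57  0.    0.94 -0.74] F [ 0.1  0.  -3.1] w 0.684
tool shift cm [0.01 0.08 8.65] turn None
```

arm_command(increments=[5, 0, 0.08, 2, 0, 0, 0, 5, 0, 0, 2.5, 0, 0, 0, 5, 0, 0, 1.5, 0, 0, 0, 5, 0, 0, 1, 0, 0, 0, 5, 0, 0, 0.6, 0, 0, 0, 5, 0, 0, 0.3, 0, 0, 0, 5, 0, 0, 0.1, 0, 0, 0, 5, 0, 0, 0.1, 0, 0, 0, 5, 0, 0, 0.1, 0, 0, 0, 5, 0, 0, 0.1, 0, 0, 0, 5, 0, 0, 0, 0, 0, 0, 5, 0, 0, 0, 0, 0, 0])

```text
t: 19.17
eef_pos: [0.6154, 0.0757, 0.0155]
tool_rot: [0.0, 0.382, 0.924, 0.0]
wrist_force: [-0.2, -0.1, -2.9]
grip_width: 0.687
```

arm_command(increments=[5, 0, 0, 0.05, 0, 0, 0, 5, 0, 0, 0.05, 0, 0, 0, 5, 0, 0, 0, 0, 0, 0])

```text
t: 19.42
eef_pos: [0.6152, 0.0757, 0.0142]
tool_rot: [-0.0, 0.382, 0.924, -0.0]
wrist_force: [0.1, -0.1, -2.0]
grip_width: 0.683
```

arm_command(increments=[5, 0, 0, 0.05, 0, 0, 0, 5, 0, 0, 0.05, 0, 0, 0, 5, 0, 0, 0.05, 0, 0, 0, 5, 0, 0, 0, 0, 0, 0])

```text
t: 19.75
eef_pos: [0.6152, 0.0757, 0.0127]
tool_rot: [-0.0, 0.382, 0.924, -0.0]
wrist_force: [0.3, -0.3, -2.6]
grip_width: 0.686
```

arm_command(increments=[5, 0, 0, 0.05, 0, 0, 0, 5, 0, 0, 0.05, 0, 0, 0, 5, 0, 0, 0, 0, 0, 0])

```text
t: 20.0
eef_pos: [0.6153, 0.0757, 0.0118]
tool_rot: [-0.0, 0.382, 0.924, -0.0]
wrist_force: [0.6, -0.2, -2.9]
grip_width: 0.682
```

arm_command(increments=[5, 0, 0, 0.05, 0, 0, 0, 5, 0, 0, 0.05, 0, 0, 0, 5, 0, 0, 0, 0, 0, 0])

```text
t: 20.25
eef_pos: [0.6153, 0.0757, 0.0117]
tool_rot: [-0.0, 0.382, 0.924, 0.0]
wrist_force: [-5.0, 0.4, 8.2]
grip_width: 0.679
```

arm_command(increments=[6.3, 0, 0, 0, 0, 0, 0, 6.8, 0, 0, 0, 0, 0, 0, 7.5, 0, 0, 0, 0, 0, 0, 8.5, 0, 0, 0, 0, 0, 0, 8.5, 0, 0, 0, 0, 0, 0, 8.5, 0, 0, -1, 0, 0, 0, 8.5, 0, 0, -2, 0, 0, 0, 8.5, 0, 0, -3, 0, 0, 0, 8.5, 0, 0, -3, 0, 0, 0, 8.5, 0, 0, -2, 0, 0, 0, 8.5, 0, 0, -1, 0, 0, 0, 8.5, 0, 0, 0, 0, 0, 0])

```text
t: 21.25
eef_pos: [0.6164, 0.0758, 0.1335]
tool_rot: [0.002, 0.382, 0.924, 0.001]
wrist_force: [0.6, 0.4, 0.2]
grip_width: 0.998
```

arm_command(increments=[6, 0, 0, 0, 0, 0, -0.1137, 6, 0, 0, 0, 0, 0, -0.1137, 6, 0, 0, 0, 0, 0, -0.1137, 6, 0, 0, 0, 0, 0, -0.1137, 6, 0, 0, 0, 0, 0, -0.1137, 6, 0, 0, 0, 0, 0, -0.1137, 6, 0, 0, 0, 0, 0, -0.1137, 6, 0, 0, 0, 0, 0, -0.1137, 6, 0, 0, 0, 0, 0, -0.1137, 6, 0, 0, 0, 0, 0, 0])

```text
t: 22.08
eef_pos: [0.6145, 0.0756, 0.1292]
tool_rot: [-0.001, -0.122, 0.993, 0.0]
wrist_force: [0.5, 0.3, 0.4]
grip_width: 0.704
```

Run:
```python
from plan import *
plan(.451,-.1021,.13,103.6)
s=snap('side','s4.png');b=cv2.imread('pics/s4.png')[220:430,180:460]
cv2.imwrite('pics/s4c.png',cv2.resize(b,(560,420)))
```

```text
t 22.0833 pos [0.6145 0.0756 0.1292] tilt [-2.5e-03 -2.0e-04 -1.0e+00] yaw 103.96 q [ 0.05  0.59  1.55 -0.    1.01 -1.77] F [0.5 0.3 0.4] w 0.704
tool shift cm [ 20.16 -13.3   -0.04] turn 0.0063
```

View pics/s4c.png

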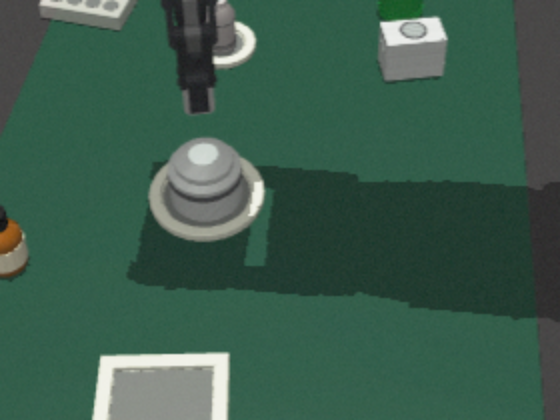

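Condenser seated flat. Now the filter block.

arm_command(increments=[6, 1.2, -0.8, 0, 0, 0, 0, 6, 2.3, -1.5, 0, 0, 0, 0, 6, 2.3, -1.5, 0, 0, 0, 0, 6, 2.3, -1.5, 0, 0, 0, 0, 6, 2.3, -1.5, 0, 0, 0, 0, 6, 2.3, -1.5, 0, 0, 0, 0, 6, 2.3, -1.5, 0, 0, 0, 0, 6, 2.3, -1.5, 0, 0, 0, 0, 6, 1.8, -1.3, 0, 0, 0, 0, 6, 1.06, -0.7, 0, 0, 0, 0, 6, 0, 0, 0, 0, 0, 0, 6, 0, 0, 0, 0, 0, 0])

```text
t: 23.13
eef_pos: [0.451, -0.1012, 0.1307]
tool_rot: [0.0, -0.117, 0.993, 0.0]
wrist_force: [-0.0, 0.1, 0.4]
grip_width: 0.705
```

Run:
```python
from plan import *
c=snap('wrist','w4.png'); p=(.451,-.1021); a=np.radians(13.6)
print(proj(c,(*p,.046)))
im=c['color']; hsv=cv2.cvtColor(im,cv2.COLOR_RGB2HSV)
u=proj(c,(*p,.046)).astype(int)
mk=((hsv[...,1]<60)&(hsv[...,2]>150)).astype(np.uint8)
m=np.zeros_like(mk);cv2.circle(m,tuple(int(v) for v in u),60,1,-1);m&=mk
ct=max(cv2.findContours(m,cv2.RETR_EXTERNAL,cv2.CHAIN_APPROX_NONE)[0],key=cv2.contourArea)
P=np.array([onz(c,q,.046)[:2] for q in ct.reshape(-1,2)],np.float32)*1000
print(cv2.minAreaRect(P))
plan(.451,-.1021,.009,103.6)
```

```text
[322.81374688 244.72536372]
((447.7838134765625, -105.43697357177734), (62.063629150390625, 34.089595794677734), 14.395390510559082)
t 23.1833 pos [ 0.4514 -0.1008  0.1307] tilt [ 3.e-04  1.e-04 -1.e+00] yaw 103.57 q [-0.32  0.34  1.96  0.    0.84 -2.13] F [-0.1  0.2 -0.8] w 0.703
tool shift cm [ 0.07 -0.11 12.17] turn -0.0006
```

View pics/w4.png

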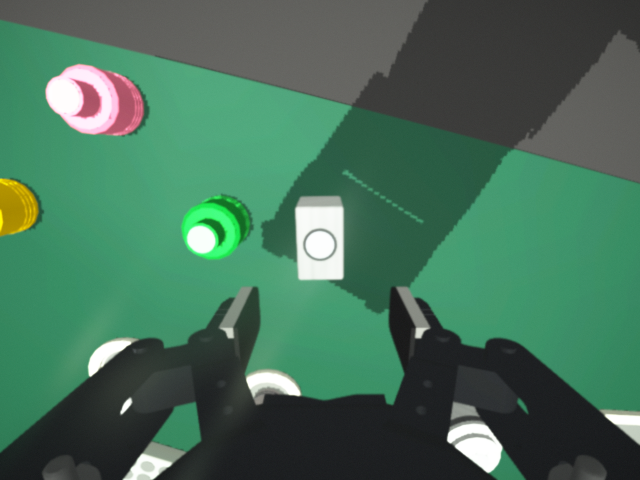

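Window at (320,243), against (323,245) predicted, about 2 mm off. Descend with the jaws at 5.2 cm to clear the green decoy.

arm_command(increments=[5.2, 0.07, -0.2, 2, 0, 0, 0, 5.2, 0, 0, 3, 0, 0, 0, 5.2, 0, 0, 2.5, 0, 0, 0, 5.2, 0, 0, 2, 0, 0, 0, 5.2, 0, 0, 1.5, 0, 0, 0, 5.2, 0, 0, 0.8, 0, 0, 0, 5.2, 0, 0, 0.4, 0, 0, 0, 5.2, 0, 0, 0, 0, 0, 0, 2.4, 0, 0, 0, 0, 0, 0, 2.4, 0, 0, 0, 0, 0, 0, 2.4, 0, 0, 0, 0, 0, 0, 2.4, 0, 0, 0, 0, 0, 0], force=40)

```text
t: 24.18
eef_pos: [0.4513, -0.1034, 0.0096]
tool_rot: [0.001, -0.119, 0.993, -0.0]
wrist_force: [0.6, 1.7, 8.4]
grip_width: 0.397
```

arm_command(increments=[2.4, 0, 0, 0, 0, 0, 0, 2.4, 0, 0, 0, 0, 0, 0, 2.4, 0, 0, 0, 0, 0, 0])

```text
t: 24.43
eef_pos: [0.4513, -0.1034, 0.0096]
tool_rot: [0.001, -0.119, 0.993, -0.0]
wrist_force: [0.5, 2.0, 7.4]
grip_width: 0.392
```

Run:
```python
from plan import *
plan(.6143,.2665,.12,97.9)
```

```text
t 24.4333 pos [ 0.4513 -0.1034  0.0096] tilt [ 1.7e-03 -4.0e-04 -1.0e+00] yaw 103.65 q [-0.33  0.57  2.01  0.    0.55 -2.14] F [0.5 2.  7.4] w 0.392
tool shift cm [-24.59  32.09 -11.02] turn 0.1004
```

arm_command(increments=[2.4, 0, 0, -0.7, 0, 0, 0, 2.4, 0, 0, -2, 0, 0, 0, 2.4, 0, 0, -3, 0, 0, 0, 2.4, 0, 0, -3, 0, 0, 0, 2.4, -0.8, 1.1, -2, 0, 0, 0, 2.4, -1.7, 2.2, -0.3, 0, 0, 0, 2.4, -1.7, 2.2, 0, 0, 0, 0, 2.4, -1.7, 2.2, 0, 0, 0, 0, 2.4, -1.7, 2.2, 0, 0, 0, 0, 2.4, -1.7, 2.2, 0, 0, 0, 0, 2.4, -1.7, 2.2, 0, 0, 0, 0, 2.4, -1.7, 2.2, 0, 0, 0, 0])

```text
t: 25.43
eef_pos: [0.5351, 0.0884, 0.1193]
tool_rot: [-0.0, -0.119, 0.993, -0.0]
wrist_force: [-0.1, -0.6, -1.7]
grip_width: 0.39
```

arm_command(increments=[2.4, -1.7, 2.2, 0, 0, 0, 0, 2.4, -1.7, 2.2, 0, 0, 0, 0, 2.4, -1.7, 2.2, 0, 0, 0, 0, 2.4, -1.7, 2.2, 0, 0, 0, 0, 2.4, -1.7, 2.2, 0, 0, 0, 0, 2.4, -1.7, 2.2, 0, 0, 0, 0, 2.4, -1.2, 1.5, 0, 0, 0, 0, 2.4, -0.5, 0.9, 0, 0, 0, 0.05, 2.4, 0, 0, 0, 0, 0, 0.05, 2.4, 0, 0, 0, 0, 0, 0, 2.4, 0, 0, 0, 0, 0, 0])

```text
t: 26.35
eef_pos: [0.6134, 0.2665, 0.1189]
tool_rot: [-0.0, -0.07, 0.998, -0.0]
wrist_force: [-0.5, 0.3, -2.0]
grip_width: 0.394
```

Run:
```python
from plan import *
plan(.6143,.2665,.0136,97.9)
snap('wrist','w5.png')
```

```text
t 26.35 pos [0.6134 0.2665 0.1189] tilt [-6.e-04 -3.e-04 -1.e+00] yaw 98.02 q [ 0.34  0.68  1.41 -0.    1.05 -1.37] F [-0.5  0.3 -2. ] w 0.394
tool shift cm [-9.000e-02 -1.000e-02  1.053e+01] turn 0.0021
```

View pics/w5.png

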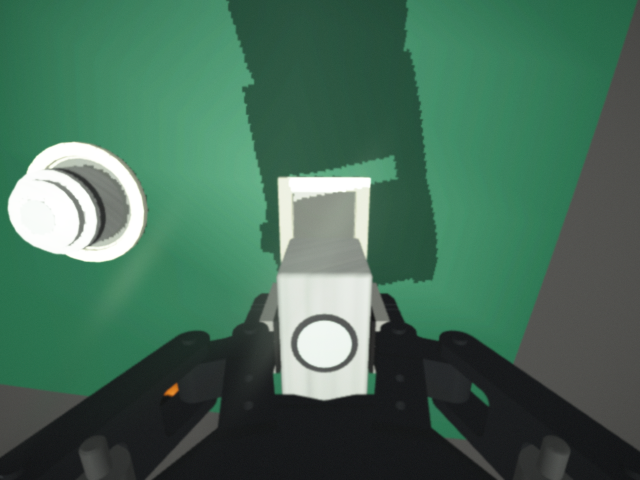

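Block and seat edges are parallel, window at (324,343). I'll check its offset in the grip before lowering.

```bash
python3 -c "
from h import *
c=load('w5.png');print(onz(c,(324,343),.1553), proj(c,(.6143,.2665,.004)))
p=[onz(c,(278,177),.008),onz(c,(370,177),.008)];print(p)"
```

```text
[0.613336   0.26653223 0.1553    ] [323.90277644 234.81865824]
[array([0.57271223, 0.22538085, 0.008     ]), array([0.56297796, 0.29474791, 0.008     ])]
```

arm_command(increments=[2.4, 0, 0, 2.5, 0, 0, 0, 2.4, 0, 0, 3, 0, 0, 0, 2.4, 0, 0, 2, 0, 0, 0, 2.4, 0, 0, 1.2, 0, 0, 0, 2.4, 0, 0, 0.7, 0, 0, 0, 2.4, 0, 0, 0.3, 0, 0, 0, 2.4, 0, 0, 0.1, 0, 0, 0, 2.4, 0, 0, 0.1, 0, 0, 0, 2.4, 0, 0, 0.1, 0, 0, 0, 2.4, 0, 0, 0.1, 0, 0, 0, 2.4, 0, 0, 0, 0, 0, 0, 2.4, 0, 0, 0, 0, 0, 0])

```text
t: 27.4
eef_pos: [0.6139, 0.2668, 0.0181]
tool_rot: [0.0, -0.069, 0.998, 0.0]
wrist_force: [0.0, -1.1, -2.2]
grip_width: 0.391
```

arm_command(increments=[2.4, 0, 0, 0.05, 0, 0, 0, 2.4, 0, 0, 0.05, 0, 0, 0, 2.4, 0, 0, 0.05, 0, 0, 0, 2.4, 0, 0, 0, 0, 0, 0])

```text
t: 27.73
eef_pos: [0.6138, 0.2667, 0.0162]
tool_rot: [-0.0, -0.069, 0.998, -0.0]
wrist_force: [-0.4, 0.6, -1.9]
grip_width: 0.392
```

arm_command(increments=[2.4, 0, 0, 0.05, 0, 0, 0, 2.4, 0, 0, 0.05, 0, 0, 0, 2.4, 0, 0, 0.05, 0, 0, 0, 2.4, 0, 0, 0.05, 0, 0, 0, 2.4, 0, 0, 0, 0, 0, 0])

```text
t: 28.15
eef_pos: [0.6137, 0.2667, 0.0141]
tool_rot: [-0.0, -0.069, 0.998, -0.0]
wrist_force: [0.5, -0.9, -0.7]
grip_width: 0.391
```

arm_command(increments=[2.4, 0, 0, 0.05, 0, 0, 0, 2.4, 0, 0, 0.04, 0, 0, 0, 2.4, 0, 0, 0, 0, 0, 0])

```text
t: 28.4
eef_pos: [0.6138, 0.2668, 0.0137]
tool_rot: [0.0, -0.069, 0.998, -0.0]
wrist_force: [-2.3, -0.4, 3.4]
grip_width: 0.393
```

Contact. Release, rise and swing back clear.

arm_command(increments=[3.6, 0, 0, 0, 0, 0, 0, 4, 0, 0, 0, 0, 0, 0, 5, 0, 0, 0, 0, 0, 0, 5.6, 0, 0, 0, 0, 0, 0, 5.6, 0, 0, 0, 0, 0, 0, 5.6, 0, 0, -1, 0, 0, 0, 5.6, 0, 0, -2, 0, 0, 0, 5.6, 0, 0, -3, 0, 0, 0, 5.6, 0, 0, -3, 0, 0, 0, 5.6, 0, 0, -3, 0, 0, 0, 5.6, 0, 0, -2, 0, 0, 0, 5.6, 0, 0, -1, 0, 0, 0])

```text
t: 29.4
eef_pos: [0.6149, 0.2671, 0.1675]
tool_rot: [0.002, -0.069, 0.998, 0.001]
wrist_force: [0.5, -0.2, -0.4]
grip_width: 0.652
```

arm_command(increments=[5.6, 1, 1, -1, 0, 0, 0, 5.6, 2.5, 2, -1, 0, 0, 0, 5.6, 2.5, 2, -1, 0, 0, 0, 5.6, 2.5, 2, -1, 0, 0, 0, 5.6, 2.5, 2, -1, 0, 0, 0, 5.6, 2.5, 2, -1, 0, 0, 0, 5.6, 2.5, 2, 0, 0, 0, 0, 5.6, 2.5, 2, 0, 0, 0, 0, 5.6, 2.5, 2, 0, 0, 0, 0, 5.6, 1, 1, 0, 0, 0, 0, 5.6, 0, 0, 0, 0, 0, 0, 5.6, 0, 0, 0, 0, 0, 0])

```text
t: 30.4
eef_pos: [0.3701, 0.4148, 0.223]
tool_rot: [-0.0, -0.07, 0.998, -0.0]
wrist_force: [-0.9, -0.3, 0.5]
grip_width: 0.65
```

Run:
```python
from plan import *
plan(.4,.4,.2)
t=snap('top','t9.png');snap('side','s9.png')
a=cv2.imread('pics/t9.png')[120:390,30:560];b=cv2.imread('pics/s9.png')[130:480,150:470]
cv2.imwrite('pics/f9.png',np.hstack([cv2.resize(a,(480,245)) if 0 else cv2.copyMakeBorder(cv2.resize(a,(480,245)),0,250,0,0,cv2.BORDER_CONSTANT),cv2.resize(b,(320,495) if 0 else (320,495))]))
```

```text
t 30.4 pos [0.3701 0.4148 0.223 ] tilt [-7.e-04 -8.e-04 -1.e+00] yaw 98.03 q [ 0.76  0.37  1.64 -0.    1.13 -0.95] F [-0.9 -0.3  0.5] w 0.65
tool shift cm [-2.76 -1.88  2.3 ] turn None
```

View pics/f9.png

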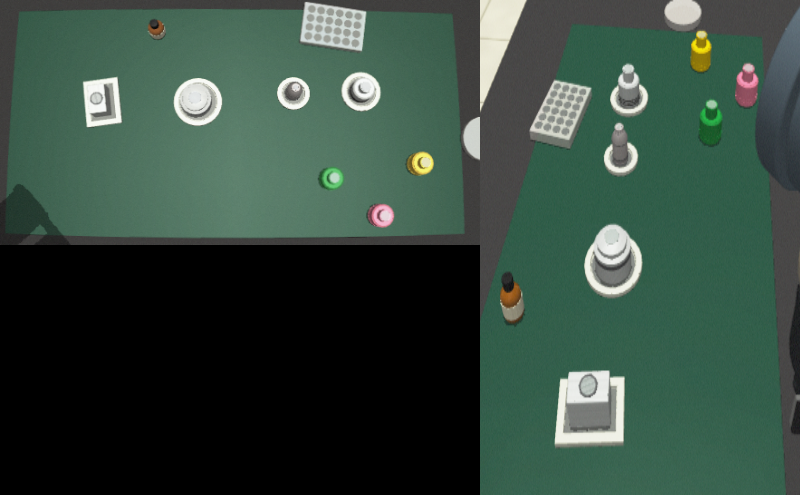

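Run:
```python
from h import *
t=load('t9.png');s=load('s9.png')
f=lambda p:(p-[30,120])/[530/480,270/245]
g=lambda p:(p-[150,130])/[1,350/495]+[480,0]
for n,X in [('fb',(.6138,.2668,.05)),('con',(.6153,.0757,.054)),('obj',(.6331,-.1143,.06)),('eye',(.6365,-.2501,.06))]: print(n,f(proj(t,X)).round(1),g(proj(s,X)).round(1))
a=load('top0.png')['color'].astype(int);b=t['color'].astype(int)
d=abs(a-b).sum(2)>90
print('oil/plate changed px',d[135:170,185:220].sum(),d[118:182,355:440].sum())
sign_off()
```

```text
fb [96.3 97.9] [587.5 385.6]
con [195.4  96.8] [610.9 235.6]
obj [295.9  87.2] [618.8 126.6]
eye [366.5  86. ] [627.8  68.6]
oil/plate changed px 0 0
the job is handed in; nothing more can be done
```

All four parts are in their matching holders and the job is handed in. It took about 30 s of the allowed 112 s. The order was objective, eyepiece, condenser, filter block. Each part was lowered in half-millimetre steps until the wrist force showed contact, then released.

- **Final pictures:** the top and side views show every part standing upright in its recess. Where I read off the part tops, they were within a few pixels of the positions predicted for flat seating.
- **Filter block:** its long side runs along the recess, to within about 1° by the gripper angle.
- **Bottle and well plate:** no changed pixels around either, compared with the first picture.
- **Forces:** every wrist force reading I got was under 11 N. These were taken at the end of each move, so they do not show peaks in between.
- **Disagreement:** the wrist view put the filter block about 2 mm from where the top view did, and I corrected for that before gripping. No other check failed.

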